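Twist the roof of a model tower free and hold it up level

TASK

The round roof of the model tower is locked on by a twist catch. Turn it, still seated, until its orange-topped dormer window faces the red mark on the base board, then lift it straight up by its chimney until its underside is about 8 cm above the top of the tower, so that the inside can be seen. Finish while holding it there, still, level, above the tower with the dormer still facing the mark; never tip the roof far, and leave the jar, the bottle and the slate block where they are.

Things in the scene. Friction and masses are not known exactly. Their poses are not given: they have to be found in the camera images.
- chimney (a point): Grip point on the roof's axis, centre of the free upper part of the white chimney: 34 mm square, faces square to the roof's x and y, black flue patch on its flat top 26 mm above this point; free down to the brown tiled cone 38 mm below. Axes as the roof's: z up, x to the dormer. Roof: loose, rigid, about 0.32 kg (0.22 to 0.42), weight nearly on the axis.
- roof: The same roof; origin on its axis at its underside (eaves, 150 mm across), 78 mm below the chimney point. Below, a 66 mm grey plug with lugs goes 24 mm into the tower. Seated, it turns easily (about 0.1 N m) but rises only 8 mm unless the dormer faces the mark within about 12 degrees; then it lifts straight out. Starts 0.5 to 1.4 rad anticlockwise (from above) of the mark: turn it clockwise.
- dormer (a point): Point in the dormer window: 65 mm out from the roof's axis along the roof's x, 58 mm below the chimney point. White box 26 mm wide, small orange gable roof, black pane on its outer face 70 mm from the axis; its top is 37 mm below the chimney point. Axes as the roof's.
- tower_top (a point): Centre of the flat top of the white round tower (128 mm across, fixed), 130 mm above the table, level with the seated roof's underside; the axes of both agree within 3 mm. Axes: z up, x horizontal, over the dark door to the red mark. Behind (-x) a low house wing, at most 120 mm high, on the same 320 x 230 mm base board.
- mark (a point): Middle of the red strip (30 x 12 mm, radial) on the base board before the tower's door, 99 mm from the tower's axis, 16 mm above the table. Fixed to the tower, axes as the tower's.
- paint_jar: Bystander: paint jar with green cap, 52 mm across, 62 mm high, loose on the table beside the base board. Origin under its centre.
- glue_bottle: Bystander: white glue bottle with orange cap, 48 mm across, 120 mm high, loose on the table beside the base board. Origin under its centre.
- spare_slate: Bystander: dark slate block, 70 x 50 x 18 mm, lying loose on the table in front of the door end of the base board. Origin under its centre.
Things that resemble listed ones, but are neither listed nor needed, are in the scene too. There is more than one size of the roof; the one meant has the size given above.

How it is judged:
On the way:
1. the roof is turned so that the dormer faces the mark (within 13 degrees) while still seated in the tower (risen less than 20 mm) (x of dormer in the frame of tower_top above 0.03 m and angle between the x axis of chimney and the x axis of tower_top, either way round below 0.23 rad and z of chimney in the frame of tower_top below 0.098 m), for 0.1 s.
At the end, for the whole second after the job is handed in: Fingers hold the roof, underside 50 to 130 mm above the tower's top, axis within 30 mm of the tower's, tilt under 0.12 rad, at rest, dormer facing as the mark within 15 degrees (0.26 rad); roof touches neither tower nor bystanders, which stay within 20 mm of their start (z of chimney in the frame of tower_top between 0.128 and 0.208 m and x of dormer in the frame of tower_top above 0.03 m and angle between the x axis of chimney and the x axis of tower_top, either way round below 0.26 rad and horizontal distance between chimney and tower_top below 0.03 m and angle between chimney's own z axis and vertical below 0.12 rad and linear speed of roof below 0.02 m/s and angular speed of roof below 0.15 rad/s and contact force between the fingers and roof above 2 N and contact force between roof and tower below 0.05 N and contact force between roof and paint_jar below 0.05 N and contact force between roof and glue_bottle below 0.05 N and contact force between roof and spare_slate below 0.05 N and distance of each of paint_jar, glue_bottle, spare_slate from where it was at the start of the episode below 0.02 m); the arm keeps its last pose, push and grip.
It fails at once if the roof is tipped by more than 0.4 rad (angle between chimney's own z axis and vertical above 0.4 rad).
It fails at once if paint jar pushed more than 20 mm or knocked over (distance of paint_jar from where it was at the start of the episode above 0.02 m or angle between paint_jar's own z axis and vertical above 0.5 rad).
It fails at once if glue bottle pushed more than 20 mm or knocked over (distance of glue_bottle from where it was at the start of the episode above 0.02 m or angle between glue_bottle's own z axis and vertical above 0.5 rad).
It fails at once if spare slate pushed more than 20 mm or knocked over (distance of spare_slate from where it was at the start of the episode above 0.02 m or angle between spare_slate's own z axis and vertical above 0.5 rad).
It also fails if it takes over 35 s, if anything falls off the work surface, if the arm or the gripper's body presses on something with over 40 N, if the wrist force passes 120 N, or if a joint passes its speed limit or range.

ROBOT

A 7-joint arm with a two-finger parallel gripper is mounted at the origin on the work surface. World frame = base frame: x ahead of the robot, y to its left, z up, the work surface at z = 0. Lengths are in m, angles in rad, forces in N, time in s.
With the tool pointing down it reaches from about 0.425 to 0.925 m from the base axis. Payload 6.8 kg.
Tool frame: the origin (TCP) lies midway between the tips of the shut fingers; the grasp point (between the pads) lies 19 mm behind it; z points along the fingers, y is the line along which they close (so a half turn about z gives the same grasp; the last joint's range is limited). The gripper opens to 85 mm and grips with 20 to 120 N. Pads are 22 mm wide; open, the fingers measure 114 mm over their backs; the gripper's body (76 mm by 85 mm) begins 54 mm behind the grasp point. The pads swing forward as they close: fully open they stand 13 mm farther back than shut.
Start: joints at [-1.439, 0.477, 0.022, 1.555, -0.011, 1.109, -0.083], TCP at [0.16, 0.656, 0.231] pointing down, gripper open.
Joint ranges: [-2.96, 2.96], [-0.34, 2.1], [-1.41, 1.46], [0.24, 2.44], [-1.37, 4.51], [0.17, 1.92], [-2.96, 2.96]. Speed limits (rad/s): [2.39, 2.39, 3.14, 3.14, 3.14, 3.14, 3.14].

INTERFACE

Orientations are given as a rotation vector (axis times angle).
In Python, from workcell import get_obs, grab_frame, sign_off gives the robot as it stands. The module is installed in compiled form; this text tells all that it offers.
- The arm moves only by the tool apply_moves, never from a script. Its argument "deltas" is a list of rows, each an object of numbers: "wx", "wy", "wz": the turn, a rotation vector about the tool's x, y, z in rad; "tx", "ty", "tz": the shift along the tool's x, y, z in mm; "claw": the finger opening in mm, from 0 to 85.4. In form: [{"wx": .., "wy": .., "wz": .., "tx": .., "ty": .., "tz": .., "claw": ..}, ...]. A call has 1 to 5 rows; each row is the pose to reach, as a shift and turn from the pose commanded when the call began, along the tool's axes at that moment; what a row does not reach only later rows make up. A row lasts 1/10 s, in which the tool goes at most 50 mm and 8.59 degrees, less where a joint would pass 70% of its speed; a pose out of reach is approached as far as the arm can. A call with a gripper value outside its range is refused whole. The fingers move at their own pace and stop on an object; the grip force is fixed at half the most. Time passes only in rows, so rows that repeat a pose let the fingers close. It gives the time, the measured TCP pose, the force, the opening and the grip force at its end, in the units of the state.
- get_obs(): the state, without advancing time (a new reading comes with each control period).
- grab_frame(name): name is "scene" or "top" or "wrist"; returns a dict with "img" (384x512x3 uint8, red, green, blue), "z_map" (384x512 float32, m along the optical axis (not along the pixel's ray), 0 where there is no reading), "fovy" (degrees; the focal length in pixels is half the picture's height over the tangent of half this angle, whatever the lens; pixels are square), "cx", "cy" (the principal point, pixels), "R" (3x3) and "t" (3): a world point X has camera coordinates R X + t. Camera axes: x right, y down, z forward; pixel columns grow to the right and rows downward; lengths in m; the calibration is good to about 2 mm. A picture is of the moment at which its call begins.
- sign_off(): hands the job in; it is judged then, once.
The state is a dict: "clock": time; "joint_positions": joint angles; "qvel": joint speeds; "joint_efforts": joint torques, N m; "ee_pos": TCP position; "tcp_rot": TCP orientation; "contact_force": force on the tool from outside, world axes, zero at the start; "torque": the same for the moment, N m; "finger_gap": opening from 0.0 (shut) to 1.0 (fully open); "gripper_force": force on a finger pad.
Only numpy, scipy, OpenCV 4.12 (cv2) and the standard library are available. Lean on these libraries where they do the work, as an engineer would, in place of code of your own. Each camera call takes 0.05 s, during which the arm holds its last target. There are 200 camera calls.

## Working session

There is one attempt and no reset: what is moved stays moved. The work goes in short steps, Python scripts to look and compute and a tool call to move; the robot and the scene stay as the last step left them, time stands still between calls to the robot, and variables do not carry over. Pictures are saved under pics/ and viewed, at most 10 in all, crops included, and the job is handed in when it is done.

Besides the shell and the picture viewer there is one more tool, called after ">>>" in YAML: its name, and indented under it one key for each argument. apply_moves: Moves the arm, as the interface text tells. Its arguments: {"type":"object","properties":{"deltas":{"type":"array","items":{"type":"object","properties":{"wx":{"type":"number"},"wy":{"type":"number"},"wz":{"type":"number"},"tx":{"type":"number"},"ty":{"type":"number"},"tz":{"type":"number"},"claw":{"type":"number"}}}}},"required":["deltas"]}

```bash
mkdir -p pics; cat > h.py <<'E'
import numpy as np, cv2
from workcell import get_obs, grab_frame, sign_off
def world(f,u,v,z=None):
    "world point(s) of pixel u,v using depth"
    F=f["img"].shape[0]/2/np.tan(np.radians(f["fovy"])/2)
    z=f["z_map"][int(v),int(u)] if z is None else z
    c=np.array([(u-f["cx"])/F*z,(v-f["cy"])/F*z,z])
    return f["R"].T@(c-f["t"])
def cloud(f):
    F=f["img"].shape[0]/2/np.tan(np.radians(f["fovy"])/2)
    v,u=np.mgrid[:384,:512];z=f["z_map"]
    c=np.stack([(u-f["cx"])/F*z,(v-f["cy"])/F*z,z],-1)
    return (c-f["t"])@f["R"]
E
python3 - <<'E'
from h import *
import pickle
o=get_obs();print(o)
d={}
for n in("scene","top"):
    d[n]=grab_frame(n);cv2.imwrite(f"pics/{n}0.png",cv2.resize(d[n]["img"][...,::-1],(780,585),interpolation=cv2.INTER_CUBIC))
    print(n,d[n]["R"],d[n]["t"],d[n]["fovy"])
pickle.dump(d,open("d0.pkl","wb"))
E
```

```text
{'clock': 0.0, 'joint_positions': array([-1.43910024,  0.47778427,  0.02233543,  1.5564604 , -0.01150034,
        1.10933447, -0.08308791]), 'qvel': array([-0.00025929,  0.00074144, -0.00074793, -0.00026185,  0.0024046 ,
        0.00156814,  0.00084494]), 'joint_efforts': array([-1.02700033e-03, -5.96469247e+01,  1.60768826e+00, -2.81187898e+01,
        1.25436665e-02,  9.54607793e-03,  7.36008758e-06]), 'ee_pos': array([0.16018427, 0.65509181, 0.23033249]), 'tcp_rot': array([-3.75700324e-01, -3.11895817e+00,  2.91588365e-03]), 'contact_force': array([0.47965995, 0.58746923, 0.21656292]), 'torque': array([-0.0296815 , -0.04054831, -0.03865784]), 'gripper_force': 0.0, 'finger_gap': 0.996682172647559}
scene [[ 0.16973528  0.98547907  0.00457661]
 [ 0.83377493 -0.1411275  -0.53376248]
 [-0.52536587  0.09441419 -0.84562206]] [-0.06293611 -0.43012123  1.61957676] 52.1037640899867
top [[ 2.14319525e-02 -9.99770294e-01  1.72520071e-04]
 [-9.79259393e-01 -2.10270364e-02 -2.01516515e-01]
 [ 2.01473853e-01  4.14995047e-03 -9.79485102e-01]] [-0.05642568  0.64090324  0.98497857] 55.38823098669457
```

View pics/top0.png

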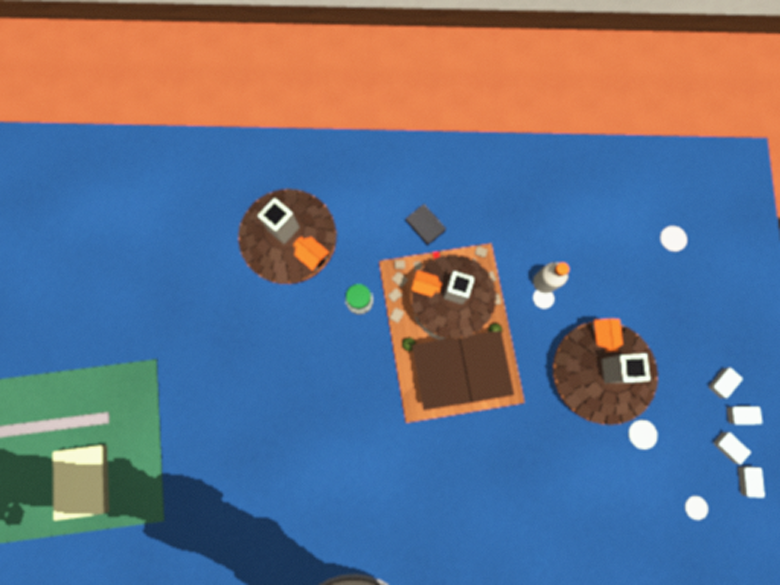

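View pics/scene0.png

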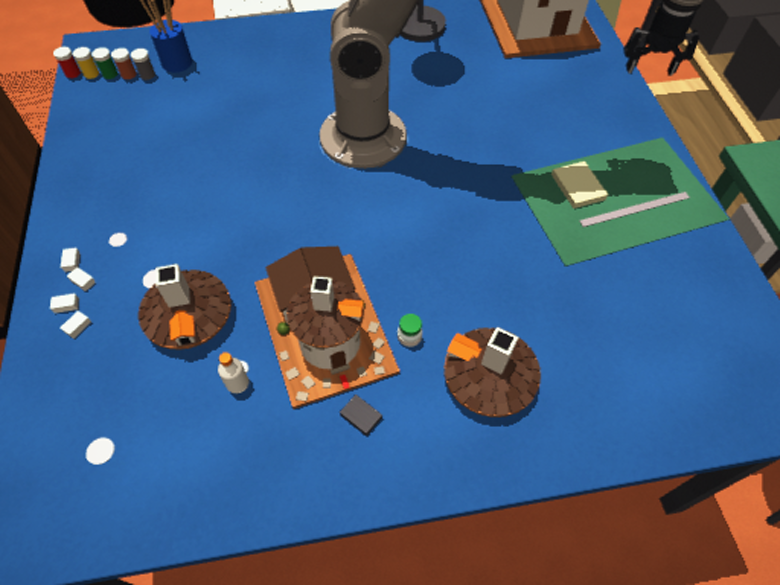

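The top view shows the tower roof with its chimney at about (460,285), the dormer at (426,284) and the red mark at (437,254). The slate is at (426,225), the bottle at (553,275) and the jar at (359,297). The other two roofs lie loose on the table. Next I'll measure these.

```bash
python3 - <<'E'
from h import *
import pickle
d=pickle.load(open("d0.pkl","rb"))
f=d["top"];P=cloud(f);k=512/780
im=f["img"].astype(int)
print("flue",world(f,460*k,285*k)); 
z=P[...,2];box=np.zeros(z.shape,bool);box[int(235*k):int(345*k),int(395*k):int(505*k)]=1
m=box&(z>.222)&(z<.245);print("chim top",m.sum(),P[m].mean(0),P[m].min(0),P[m].max(0))
c=cv2.minAreaRect((P[m][:,:2]*1000).astype(np.float32));print(c)
o=box&(im[...,0]>200)&(im[...,2]<60)&(im[...,1]>80)&(z>.13);print("dormer",o.sum(),P[o].mean(0),P[o].max(0))
r=(im[...,0]>120)&(im[...,1]<50)&(im[...,2]<60)&(z<.05);r&=box;print("mark",r.sum(),P[r].mean(0) if r.any() else 0)
# eaves circle
e=box&(z>.132)&(z<.15)
q=P[e][:,:2];A=np.c_[2*q,np.ones(len(q))];s=np.linalg.lstsq(A,(q**2).sum(1),rcond=None)[0];print("eaves ring",s[:2],np.sqrt(s[2]+s[:2]@s[:2]),e.sum())
for n,u,v in(("slate",426,225),("bottle",560,269),("jar",359,296)):print(n,world(f,u*k,v*k))
# board outline
# board edge corners (top pic) at z=.016
for u,v in((380,261),(491,243),(523,403),(407,422)):print("board",world(f,u*k,v*k))
cv2.imwrite("pics/c1.png",cv2.resize(np.hstack([f["img"][140:290,235:375,::-1],d["scene"]["img"][150:300,150:290,::-1]]),None,fx=2.8,fy=2.8,interpolation=cv2.INTER_CUBIC))
f=d["scene"];P=cloud(f);im=f["img"].astype(int);z=P[...,2]
b=np.zeros(z.shape,bool);b[170:270,170:265]=1
m=b&(z>.222)&(z<.245);print("sc chim",m.sum(),P[m].mean(0));print(cv2.minAreaRect((P[m][:,:2]*1000).astype(np.float32)))
r=b&(im[...,0]>120)&(im[...,1]<60)&(im[...,2]<60);print("sc mark",r.sum(),P[r].mean(0) if r.any() else 0)
o=b&(im[...,0]>200)&(im[...,2]<60)&(im[...,1]>80)&(z>.13);print("sc dormer",o.sum(),P[o].mean(0),P[o].max(0))
E
```

```text
flue [ 0.61458212 -0.16311995  0.23372406]
chim top 210 [ 0.61696295 -0.16391721  0.23337546] [ 0.59794923 -0.18537674  0.22298567] [ 0.63724493 -0.14399321  0.23750207]
((617.8129272460938, -164.646484375), (34.08499526977539, 34.12507247924805), 73.80834197998047)
dormer 224 [ 0.63001307 -0.11350459  0.17023793] [ 0.65345392 -0.04702403  1.09393415]
mark 0 0
eaves ring [ 0.61823255 -0.16461974] 0.06643101118769142 913
slate [ 0.78394999 -0.12456732  0.01541674]
bottle [ 0.67299473 -0.3593404   0.11675447]
jar [0.62630189 0.00422929 0.06077744]
board [ 0.70816991 -0.03318916  0.01036512]
board [ 0.75047008 -0.2563729   0.01027108]
board [ 0.43529289 -0.3145808  -0.00090673]
board [ 0.39485425 -0.09201716 -0.00382229]
sc chim 155 [ 0.61794001 -0.16227771  0.23224589]
((615.455078125, -162.502197265625), (33.99147033691406, 37.26019287109375), 72.65009307861328)
sc mark 34 [ 0.71194293 -0.14334964  0.01466863]
sc dormer 153 [ 0.63972011 -0.11376287  0.17940558] [ 1.22017713 -0.09054092  1.1402553 ]
```

View pics/c1.png

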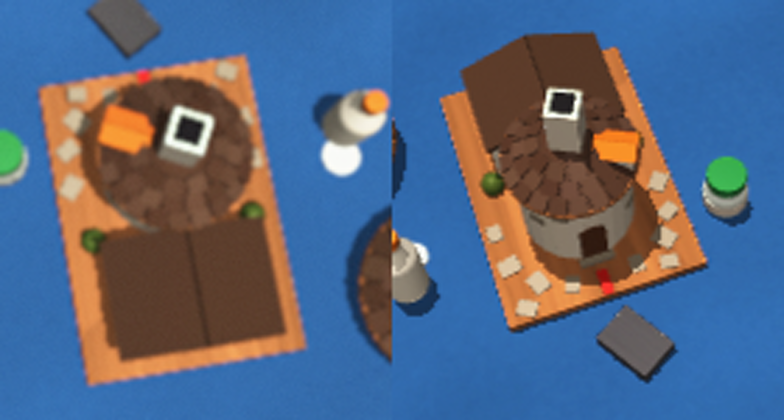

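>>> apply_moves:
  deltas:
    - {"tz": -50, "claw": 85}
    - {"tx": -35, "ty": -25, "tz": -80, "wz": 0.05, "claw": 85}
    - {"tx": -70, "ty": -50, "tz": -95, "wz": 0.05, "claw": 85}
    - {"tx": -110, "ty": -75, "tz": -100, "wz": 0.05, "claw": 85}
    - {"tx": -150, "ty": -100, "tz": -100, "wz": 0.05, "claw": 85}

```text
schema error: expected keys wx, wy, wz, tx, ty, tz, claw
```

```bash
cat >> h.py <<'E'
from scipy.spatial.transform import Rotation as Rn
def rel(p):
    o=get_obs();R=Rn.from_rotvec(o["tcp_rot"]).as_matrix()
    y=R[:,1]
    print("t",o["clock"],"pos",o["ee_pos"].round(4),"yaw_y",np.degrees(np.arctan2(y[1],y[0])).round(2),"tilt",np.arccos(-R[2,2]).round(4),"j",o["joint_positions"].round(2),"F",o["contact_force"].round(1),"gap",o["finger_gap"].round(3),"gf",o["gripper_force"])
    print("delta tool mm",(R.T@(np.array(p)-o["ee_pos"])*1000).round(1))
E
python3 -c "
from h import *
rel([.6175,-.164,.33])"
```

```text
Traceback (most recent call last):
  File "h.py", line 18, in rel
    print("t",o["clock"],"pos",o["ee_pos"].round(4),"yaw_y",np.degrees(np.arctan2(y[1],y[0])).round(2),"tilt",np.arccos(-R[2,2]).round(4),"j",o["joint_positions"].round(2),"F",o["contact_force"].round(1),"gap",o["finger_gap"].round(3),"gf",o["gripper_force"])
                                                                                                                                                                                                                  ^^^^^^^^^^^^^^^^^^^^^
AttributeError: 'float' object has no attribute 'round'
```

>>> apply_moves:
  deltas:
    - {"wx": 0, "wy": 0, "wz": 0, "tx": 0, "ty": 0, "tz": -50, "claw": 85}
    - {"wx": 0, "wy": 0, "wz": 0.05, "tx": -35, "ty": -25, "tz": -80, "claw": 85}
    - {"wx": 0, "wy": 0, "wz": 0.05, "tx": -70, "ty": -50, "tz": -95, "claw": 85}
    - {"wx": 0, "wy": 0, "wz": 0.05, "tx": -110, "ty": -75, "tz": -100, "claw": 85}
    - {"wx": 0, "wy": 0, "wz": 0.05, "tx": -150, "ty": -100, "tz": -100, "claw": 85}

```text
clock: 0.6
ee_pos: [0.2834, 0.5218, 0.3324]
tcp_rot: [0.453, 3.108, 0.003]
contact_force: [0.8, 0.3, 0.3]
finger_gap: 0.997
gripper_force: 0.0
```

```bash
sed -i 's/o\["finger_gap"\].round(3)/round(o["finger_gap"],3)/' h.py
python3 -c "
from h import *
rel([.6175,-.164,.33])"
```

```text
t 0.6 pos [0.2834 0.5218 0.3324] yaw_y 73.42 tilt 0.0019 j [-1.25  0.26  0.09  1.63 -0.03  1.24  0.13] F [0.8 0.3 0.3] gap 0.997 gf 0.0
delta tool mm [-515.9 -562.     1.4]
```

>>> apply_moves:
  deltas:
    - {"wx": 0, "wy": 0, "wz": 0, "tx": -40, "ty": -30, "tz": 0, "claw": 85}
    - {"wx": 0, "wy": 0, "wz": 0, "tx": -75, "ty": -60, "tz": 0, "claw": 85}
    - {"wx": 0, "wy": 0, "wz": 0, "tx": -110, "ty": -95, "tz": 0, "claw": 85}
    - {"wx": 0, "wy": 0, "wz": 0, "tx": -145, "ty": -130, "tz": 0, "claw": 85}
    - {"wx": 0, "wy": 0, "wz": 0, "tx": -180, "ty": -165, "tz": 0, "claw": 85}

```text
clock: 1.1
ee_pos: [0.4081, 0.3113, 0.3311]
tcp_rot: [-0.454, -3.108, 0.0]
contact_force: [0.8, -0.3, -0.1]
finger_gap: 0.997
gripper_force: 0.0
```

>>> apply_moves:
  deltas:
    - {"wx": 0, "wy": 0, "wz": 0, "tx": -35, "ty": -35, "tz": 0, "claw": 85}
    - {"wx": 0, "wy": 0, "wz": 0, "tx": -70, "ty": -70, "tz": 0, "claw": 85}
    - {"wx": 0, "wy": 0, "wz": 0, "tx": -105, "ty": -105, "tz": 0, "claw": 85}
    - {"wx": 0, "wy": 0, "wz": 0, "tx": -140, "ty": -140, "tz": 0, "claw": 85}
    - {"wx": 0, "wy": 0, "wz": 0, "tx": -170, "ty": -175, "tz": 0, "claw": 85}

```text
clock: 1.6
ee_pos: [0.5211, 0.0949, 0.3312]
tcp_rot: [0.454, 3.109, -0.0]
contact_force: [1.3, -0.3, 0.4]
finger_gap: 0.995
gripper_force: 0.0
```

```bash
python3 -c "
from h import *
rel([.6175,-.164,.33])"
```

```text
t 1.6 pos [0.5211 0.0949 0.3312] yaw_y 73.37 tilt 0.0001 j [-0.67  0.15  0.43  1.8  -0.07  1.21  1.05] F [ 1.3 -0.3  0.4] gap 0.995 gf 0.0
delta tool mm [-166.4 -220.4    1.2]
```

>>> apply_moves:
  deltas:
    - {"wx": 0, "wy": 0, "wz": 0, "tx": -30, "ty": -38, "tz": 0, "claw": 85}
    - {"wx": 0, "wy": 0, "wz": 0, "tx": -60, "ty": -76, "tz": 0, "claw": 85}
    - {"wx": 0, "wy": 0, "wz": 0, "tx": -90, "ty": -114, "tz": 0, "claw": 85}
    - {"wx": 0, "wy": 0, "wz": 0, "tx": -120, "ty": -152, "tz": 0, "claw": 85}
    - {"wx": 0, "wy": 0, "wz": 0, "tx": -145, "ty": -190, "tz": 0, "claw": 85}

```text
clock: 2.1
ee_pos: [0.6056, -0.1282, 0.3309]
tcp_rot: [-0.453, -3.108, 0.0]
contact_force: [-0.4, 0.0, 0.2]
finger_gap: 0.996
gripper_force: 0.0
```

>>> apply_moves:
  deltas:
    - {"wx": 0, "wy": 0, "wz": 0, "tx": -20, "ty": -30, "tz": 0, "claw": 85}
    - {"wx": 0, "wy": 0, "wz": 0, "tx": -20, "ty": -30, "tz": 0, "claw": 85}
    - {"wx": 0, "wy": 0, "wz": 0, "tx": -20, "ty": -30, "tz": 0, "claw": 85}
    - {"wx": 0, "wy": 0, "wz": 0, "tx": -20, "ty": -30, "tz": 0, "claw": 85}

```text
clock: 2.5
ee_pos: [0.6157, -0.1591, 0.3308]
tcp_rot: [-0.451, -3.108, -0.002]
contact_force: [-0.5, 0.7, -0.9]
finger_gap: 0.994
gripper_force: 0.0
```

```bash
python3 - <<'E'
from h import *
rel([.6175,-.164,.33])
f=grab_frame("wrist");P=cloud(f);z=P[...,2]
d=np.hypot(P[...,0]-.6175,P[...,1]+.164)
m=(d<.035)&(z>.224)&(z<.245)
print(m.sum(),P[m].mean(0) if m.any() else 0)
if m.any(): print(cv2.minAreaRect((P[m][:,:2]*1000).astype(np.float32)))
e=(z>.131)&(z<.15)&(d<.085);im=f["img"].astype(int)
q=P[e][:,:2];print(e.sum())
r=(im[...,0]>120)&(im[...,1]<60)&(im[...,2]<60)&(z<.04)&(z>0)&(d<.13);print("mark",r.sum(),P[r].mean(0) if r.any() else 0)
o=(im[...,0]>180)&(im[...,2]<70)&(im[...,1]>70)&(z>.14)&(z<.2)&(d<.09);print("dormer",o.sum(),P[o].mean(0))
cv2.imwrite("pics/w1.png",f["img"][...,::-1])
E
```

```text
t 2.5 pos [ 0.6157 -0.1591  0.3308] yaw_y 73.51 tilt 0.0014 j [-0.26  0.37  0.57  1.56 -0.21  1.27  1.62] F [-0.5  0.7 -0.9] gap 0.994 gf 0.0
delta tool mm [-3.1 -4.2  0.8]
2161 [ 0.61237381 -0.16199123  0.23370316]
((613.9548950195312, -162.56906127929688), (33.80974578857422, 34.55378723144531), 73.6023178100586)
5924
mark 0 0
dormer 464 [ 0.63910284 -0.10758797  0.16730666]
```

View pics/w1.png

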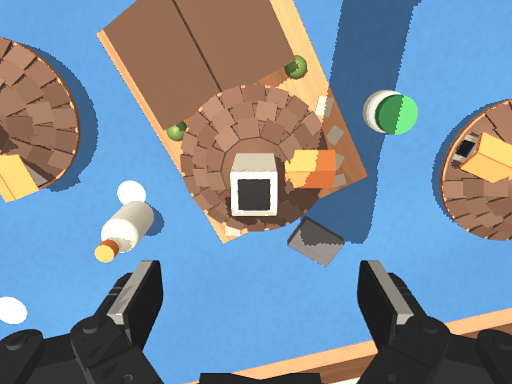

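The wrist view shows the chimney top, black flue at (255,193), square to the image, with the dormer to its right at (310,168). I'll descend onto the chimney.

>>> apply_moves:
  deltas:
    - {"wx": 0, "wy": 0, "wz": 0, "tx": -1, "ty": -4, "tz": 30, "claw": 85}
    - {"wx": 0, "wy": 0, "wz": 0, "tx": -1, "ty": -4, "tz": 70, "claw": 85}
    - {"wx": 0, "wy": 0, "wz": 0, "tx": -1, "ty": -4, "tz": 105, "claw": 85}
    - {"wx": 0, "wy": 0, "wz": 0, "tx": -1, "ty": -4, "tz": 130, "claw": 85}
    - {"wx": 0, "wy": 0, "wz": 0, "tx": -1, "ty": -4, "tz": 143, "claw": 85}

```text
clock: 3.05
ee_pos: [0.6145, -0.1626, 0.1859]
tcp_rot: [-0.449, -3.106, -0.001]
contact_force: [0.1, 0.2, 0.1]
finger_gap: 0.995
gripper_force: 0.0
```

>>> apply_moves:
  deltas:
    - {"wx": 0, "wy": 0, "wz": 0, "tx": 0, "ty": 0, "tz": 0, "claw": 60}
    - {"wx": 0, "wy": 0, "wz": 0, "tx": 0, "ty": 0, "tz": 0, "claw": 50}
    - {"wx": 0, "wy": 0, "wz": 0, "tx": 0, "ty": 0, "tz": 0, "claw": 42}

```text
clock: 3.35
ee_pos: [0.6167, -0.1651, 0.1901]
tcp_rot: [0.453, 3.106, 0.0]
contact_force: [0.4, -0.9, -0.3]
finger_gap: 0.51
gripper_force: 0.0
```

```bash
python3 - <<'E'
from h import *
rel([.6155,-.1633,.188])
f=grab_frame("wrist");cv2.imwrite("pics/w2.png",f["img"][...,::-1])
E
```

```text
t 3.35 pos [ 0.6167 -0.1651  0.1901] yaw_y 73.41 tilt 0.003 j [-0.21  0.5   0.52  1.72 -0.28  1.    1.69] F [ 0.4 -0.9 -0.3] gap 0.51 gf 0.0
delta tool mm [1.6 1.4 2.1]
```

View pics/w2.png

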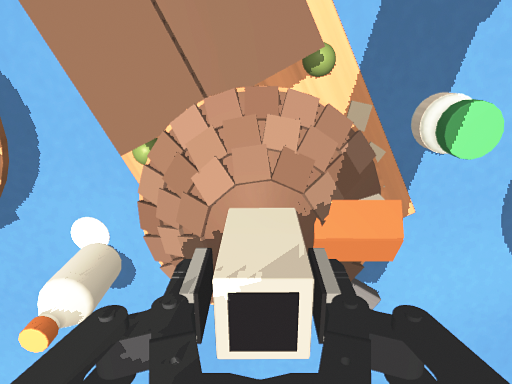

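The fingers straddle the chimney, at columns 215–310, with a small gap on each side. Closing now.

>>> apply_moves:
  deltas:
    - {"wx": 0, "wy": 0, "wz": 0, "tx": 0, "ty": 0, "tz": 0, "claw": 38}
    - {"wx": 0, "wy": 0, "wz": 0, "tx": 0, "ty": 0, "tz": 0, "claw": 32}
    - {"wx": 0, "wy": 0, "wz": 0, "tx": 0, "ty": 0, "tz": 0, "claw": 20}
    - {"wx": 0, "wy": 0, "wz": 0, "tx": 0, "ty": 0, "tz": 0, "claw": 20}
    - {"wx": 0, "wy": 0, "wz": 0, "tx": 0, "ty": 0, "tz": 0, "claw": 20}

```text
clock: 3.9
ee_pos: [0.6164, -0.165, 0.1895]
tcp_rot: [0.453, 3.107, 0.001]
contact_force: [-1.1, 1.5, 6.3]
finger_gap: 0.393
gripper_force: 60.6
```

>>> apply_moves:
  deltas:
    - {"wx": 0, "wy": 0, "wz": 0.1, "tx": 0, "ty": 0, "tz": 0, "claw": 20}
    - {"wx": 0, "wy": 0, "wz": 0.2, "tx": 0, "ty": 0, "tz": 0, "claw": 20}
    - {"wx": 0, "wy": 0, "wz": 0.2, "tx": 0, "ty": 0, "tz": 0, "claw": 20}

```text
clock: 4.2
ee_pos: [0.6164, -0.1654, 0.1895]
tcp_rot: [0.766, 3.044, 0.0]
contact_force: [0.9, 0.8, 5.4]
finger_gap: 0.389
gripper_force: 60.8
```

```bash
python3 - <<'E'
from h import *
rel([.6155,-.1633,.188]);print(get_obs()["torque"])
E
```

```text
t 4.2 pos [ 0.6164 -0.1654  0.1895] yaw_y 61.76 tilt 0.0022 j [-0.24  0.51  0.57  1.72 -0.31  1.    1.52] F [0.9 0.8 5.4] gap 0.389 gf 60.78899145126343
delta tool mm [1.8 1.4 1.5]
[ 0.05257186  0.07401494 -0.27226192]
```

>>> apply_moves:
  deltas:
    - {"wx": 0, "wy": 0, "wz": 0.1, "tx": 0, "ty": 0, "tz": 0, "claw": 20}
    - {"wx": 0, "wy": 0, "wz": 0.2, "tx": 0, "ty": 0, "tz": 0, "claw": 20}
    - {"wx": 0, "wy": 0, "wz": 0.3, "tx": 0, "ty": 0, "tz": 0, "claw": 20}
    - {"wx": 0, "wy": 0, "wz": 0.4, "tx": 0, "ty": 0, "tz": 0, "claw": 20}
    - {"wx": 0, "wy": 0, "wz": 0.5, "tx": 0, "ty": 0, "tz": 0, "claw": 20}

```text
clock: 4.7
ee_pos: [0.6163, -0.1655, 0.1895]
tcp_rot: [1.496, 2.76, 0.0]
contact_force: [-0.7, 0.4, 4.8]
finger_gap: 0.391
gripper_force: 60.6
```

>>> apply_moves:
  deltas:
    - {"wx": 0, "wy": 0, "wz": 0.1, "tx": 0, "ty": 0, "tz": 0, "claw": 20}
    - {"wx": 0, "wy": 0, "wz": 0.2, "tx": 0, "ty": 0, "tz": 0, "claw": 20}
    - {"wx": 0, "wy": 0, "wz": 0.3, "tx": 0, "ty": 0, "tz": 0, "claw": 20}
    - {"wx": 0, "wy": 0, "wz": 0.38, "tx": 0, "ty": 0, "tz": 0, "claw": 20}
    - {"wx": 0, "wy": 0, "wz": 0.38, "tx": 0, "ty": 0, "tz": 0, "claw": 20}

```text
clock: 5.2
ee_pos: [0.6161, -0.1655, 0.1895]
tcp_rot: [1.99, 2.429, 0.001]
contact_force: [-0.2, -0.3, 7.3]
finger_gap: 0.391
gripper_force: 60.9
```

```bash
python3 - <<'E'
from h import *
rel([.6155,-.1633,.188])
f=grab_frame("scene");P=cloud(f);im=f["img"].astype(int);z=P[...,2]
b=np.zeros(z.shape,bool);b[150:270,160:275]=1
r=b&(im[...,0]>120)&(im[...,1]<60)&(im[...,2]<60);print("mark",r.sum(),P[r].mean(0))
o=b&(im[...,0]>180)&(im[...,2]<70)&(im[...,1]>70)&(z>.14)&(z<.2);print("dormer",o.sum(),P[o].mean(0),P[o].max(0))
cv2.imwrite("pics/s2.png",cv2.resize(f["img"][150:300,150:300,::-1],None,fx=3.5,fy=3.5,interpolation=cv2.INTER_CUBIC))
E
```

```text
t 5.2 pos [ 0.6161 -0.1655  0.1895] yaw_y 11.37 tilt 0.0016 j [-0.39  0.57  0.79  1.73 -0.46  1.04  0.77] F [-0.2 -0.3  7.3] gap 0.391 gf 60.87258696556091
delta tool mm [ 2.3 -0.2  1.5]
mark 39 [ 0.70595976 -0.14510834  0.03391878]<stdin>:6: RuntimeWarning: Mean of empty slice.
  ret = um.true_divide(
Traceback (most recent call last):
ValueError: zero-size array to reduction operation maximum which has no identity
```

```bash
python3 - <<'E'
from h import *
f=grab_frame("scene")
cv2.imwrite("pics/s2.png",cv2.resize(f["img"][150:300,150:300,::-1],None,fx=3.5,fy=3.5,interpolation=cv2.INTER_CUBIC))
E
```

```text
(no output)
```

View pics/s2.png

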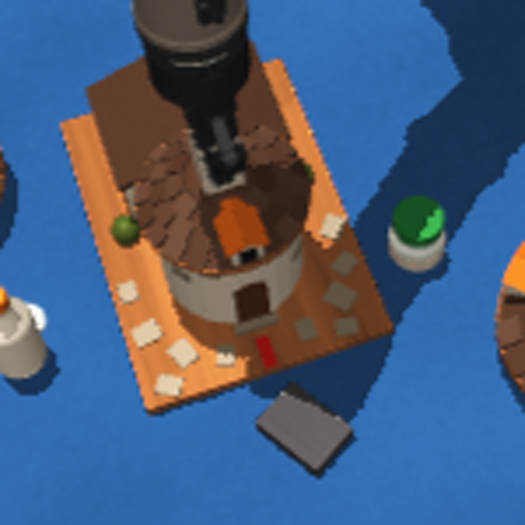

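The dormer at (245,235), the door at (252,300) and the mark at (265,351) line up. I'll lift slowly and watch the force.

>>> apply_moves:
  deltas:
    - {"wx": 0, "wy": 0, "wz": 0, "tx": 0, "ty": 0, "tz": -4, "claw": 20}
    - {"wx": 0, "wy": 0, "wz": 0, "tx": 0, "ty": 0, "tz": -8, "claw": 20}
    - {"wx": 0, "wy": 0, "wz": 0, "tx": 0, "ty": 0, "tz": -12, "claw": 20}
    - {"wx": 0, "wy": 0, "wz": 0, "tx": 0, "ty": 0, "tz": -16, "claw": 20}

```text
clock: 5.7
ee_pos: [0.6154, -0.1649, 0.2044]
tcp_rot: [-1.987, -2.433, 0.0]
contact_force: [-1.0, 0.4, -3.2]
finger_gap: 0.391
gripper_force: 59.8
```

Force is about the roof's own weight, so it has unlocked.

>>> apply_moves:
  deltas:
    - {"wx": 0, "wy": 0, "wz": 0, "tx": 0, "ty": 0, "tz": -10, "claw": 20}
    - {"wx": 0, "wy": 0, "wz": 0, "tx": 0, "ty": 0, "tz": -22, "claw": 20}
    - {"wx": 0, "wy": 0, "wz": 0, "tx": 0, "ty": 0, "tz": -36, "claw": 20}
    - {"wx": 0, "wy": 0, "wz": 0, "tx": 0, "ty": 0, "tz": -50, "claw": 20}
    - {"wx": 0, "wy": 0, "wz": 0, "tx": 0, "ty": 0, "tz": -60, "claw": 20}

```text
clock: 6.2
ee_pos: [0.616, -0.1654, 0.2663]
tcp_rot: [1.986, 2.432, 0.002]
contact_force: [-0.2, 0.6, -3.0]
finger_gap: 0.391
gripper_force: 59.9
```

>>> apply_moves:
  deltas:
    - {"wx": 0, "wy": 0, "wz": 0, "tx": 0, "ty": 0, "tz": -4, "claw": 20}
    - {"wx": 0, "wy": 0, "wz": 0, "tx": 0, "ty": 0, "tz": -5, "claw": 20}
    - {"wx": 0, "wy": 0, "wz": 0, "tx": 0, "ty": 0, "tz": -5, "claw": 20}
    - {"wx": 0, "wy": 0, "wz": 0, "tx": 0, "ty": 0, "tz": -5, "claw": 20}
    - {"wx": 0, "wy": 0, "wz": 0, "tx": 0, "ty": 0, "tz": -5, "claw": 20}

```text
clock: 6.7
ee_pos: [0.6153, -0.1648, 0.2687]
tcp_rot: [-1.987, -2.432, 0.001]
contact_force: [-0.2, -0.3, -3.1]
finger_gap: 0.389
gripper_force: 59.9
```

```bash
python3 - <<'E'
from h import *
rel([.6161,-.1655,.2695])
f=grab_frame("scene")
cv2.imwrite("pics/s3.png",cv2.resize(f["img"][130:280,150:300,::-1],None,fx=3.5,fy=3.5,interpolation=cv2.INTER_CUBIC))
E
```

```text
t 6.7 pos [ 0.6153 -0.1648  0.2687] yaw_y 11.52 tilt 0.0011 j [-0.42  0.49  0.85  1.65 -0.39  1.18  0.71] F [-0.2 -0.3 -3.1] gap 0.389 gf 59.917123317718506
delta tool mm [-0.8  0.7 -0.8]
```

View pics/s3.png

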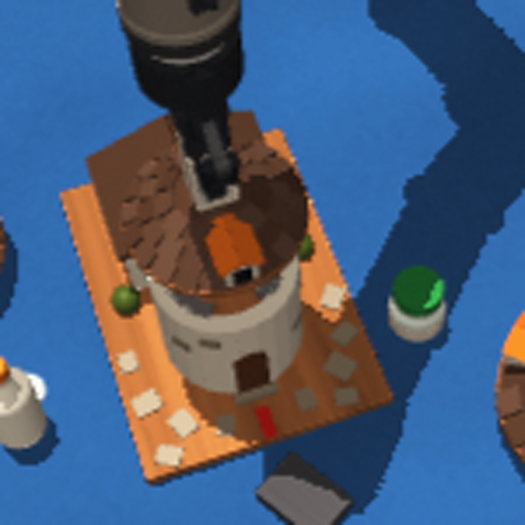

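The roof is held level about 8 cm above the tower. Its dormer at (240,250) faces the door and the mark at (265,420), and the bystanders haven't moved.

```bash
python3 -c "
from workcell import *
print(sign_off())"
```

```text
the job is handed in; nothing more can be done
None
```

The job is handed in: the roof was turned to face the mark, lifted straight up about 79 mm, and is held level and still over the tower; the jar, bottle and slate block look unmoved in the last picture, and `sign_off()` gave no verdict.

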